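# Fit the missing fuse and switch on

## Robot

A 6-joint arm with a two-finger parallel gripper is mounted at the origin on the work surface. World frame = base frame: x ahead of the robot, y to its left, z up, the work surface at z = 0. Lengths are in mm, angles in rad, forces in N, time in s.
With the tool pointing down it reaches from about 400 to 925 mm from the base axis. Payload 12.5 kg.
Tool frame: the origin (TCP) lies midway between the tips of the shut fingers; the grasp point (between the pads) lies 19 mm behind it (env.pinch_z is the z of the grasp point in the tool frame, in mm); z points along the fingers, y is the line along which they close (so a half turn about z gives the same grasp; the last joint's range is limited). The gripper opens to 95 mm and grips with 3 to 60 N. Pads are 20 mm wide; open, the fingers measure 119 mm over their backs; the gripper's body (75 mm by 180 mm) begins 59 mm behind the grasp point.
Start: joints at [1.001, 0.491, 1.559, -0, 1.092, -0.106], TCP at [279.581, 559, 214.661] pointing down, gripper open.
Joint ranges: [-3.1, 3.1], [-0.84, 2.19], [0.05, 2.79], [-1.13, 4.28], [0.06, 2.93], [-2.69, 2.69]. Speed limits (rad/s): [2.22, 2.22, 2.79, 3.14, 3.14, 3.14].

## Interface

Orientations are given as [roll, pitch, yaw] about the fixed x, y, z axes, in that order (R = Rz(yaw) Ry(pitch) Rx(roll)).
In Python, from cell import env, eyes gives the robot as it stands.
- The arm moves only by the shell command python3 -m inch 'ROWS'. ROWS is JSON, a list of rows, each a list of 3 entries, a list of its own where there are three numbers: the shift along the tool's x, y, z in units of 60 mm (1.0 is 60 mm), then the turn about the tool's z in units of 5 degrees (1.0 is 5 degrees), then the closure, from -1 (fully open) to 1 (shut). In form: [[[tx, ty, tz], turn, claw], ...]. A call has exactly 10 rows; each row shifts and turns the commanded pose from where the row before left it, along the tool's axes as they then stand; what a row does not reach is not made up. A row lasts 1/8 s, in which the tool goes at most 62.5 mm and 10.7 degrees, less where a joint would pass 70% of its speed; a pose out of reach is approached as far as the arm can. A call is refused whole if a number of a shift passes 1 or a number of a turn 1, either way. A call with a gripper value outside its range is refused whole. The fingers move at their own pace and stop on an object; the grip force is fixed at half the most. Time passes only in rows, so rows that do not move let the fingers close, or fill a call up. It gives the time, the measured TCP pose, the force, the opening and the grip force at its end, in the units of the state.
- env.state(): the state, without advancing time (a new reading comes with each control period).
- eyes.read_camera(name): name is "scene" or "top" or "wrist"; returns a dict with "pixels" (420x560x3 uint8, red, green, blue), "fx", "fy", "cx", "cy" (pixels), "distortion" ([k1, k2, p1, p2, k3] as OpenCV has them; the pictures are not rectified), "extrinsics" (4x4, takes a point from world to camera coordinates). Camera axes: x right, y down, z forward; pixel columns grow to the right and rows downward; lengths in mm; the calibration is good to about 2 mm. A picture is of the moment at which its call begins. There is no depth.
- env.job_done(): hands the job in; it is judged then, once.
Trained networks look in a picture, given as the dict that the camera call returned (one of the last four; its "shot" number tells which), for a name from the list of things; names that differ only in an ending like _2 or _b are one class to them, and where a whole thing is asked for, a point or a joint stands for the part that bears it (a point fixed in the world has none). Each returns a list of dicts, best first, with "score" (0 to 1); they miss things now and then, are a little off and sometimes report something else, mostly with a low value. They report only what shows in the picture. A call takes as long as a camera call. They do not tell look-alikes from the thing itself.
- eyes.boxes_of(name, picture): "centre" ([row, column] in pixels, amid what is visible of it).
- eyes.cut_out(name, picture): "mask" (420x560 bool, what is visible of it) and "centre" ([row, column] in pixels, amid what is visible of it).
- eyes.spot_point(name, picture): "centre" ([row, column] in pixels: a listed point, or the origin of a listed thing).
The state is a dict: "t": time; "joints": joint angles; "qvel": joint speeds; "tau": joint torques, N m; "eef_pos": TCP position; "tcp_rot": TCP orientation; "ft_force": force on the tool from outside, world axes, zero at the start; "moment": the same for the moment, N m; "opening": opening from 0.0 (shut) to 1.0 (fully open); "grip_force": force on a finger pad.
Only numpy, scipy, OpenCV 4.12 (cv2) and the standard library are available. Lean on these libraries where they do the work, as an engineer would, in place of code of your own. Each camera call takes 0.05 s, during which the arm holds its last target. There are 200 camera calls.

## Task

The gear plate of a hoist's fused switch lies on the bench with one of its three fuse blocks empty. Take the long spare fuse from the wooden rack and press it into the empty block's spring clips until both ends sit fully home on their seats: the clips may sit off the block's centre line, so feel for their middle and let the fuse spread the leaves evenly, without bending any leaf out further than it must go, and never lean on the brittle block with more than about 30 N. Only then push the switch's toggle fully over to on; leave everything else on the bench where it is.

Things in the scene. Friction and masses are not known exactly. Their poses are not given: they have to be found in the camera images.
- fuse: The long spare fuse in a slot of the wooden rack: a straight cylinder 140 mm long, about 130 g, fibre barrel 25 mm in diameter, at each end a brass cap 26 mm long and 27 mm in diameter with its rim chamfered 2.5 mm. Origin at its middle on its axis; x along it; both ends alike. In the rack its middle 50 mm is free for fingers, also 20 mm below its axis.
- fuse_end_a (a point): Point on the fuse's axis in the middle of one cap, 57 mm from its middle (fuse -x).
- fuse_end_b (a point): Point on the fuse's axis in the middle of the other cap, 57 mm from its middle (fuse +x).
- block: The empty one of the three fuse blocks: black moulded base 196 x 50 x 12 mm with a terminal at each end, fixed on the plate. Origin at the centre of its underside, x along the fuse, y across. Between its two copper clips 80 mm is free, nothing above 18 mm there; neighbouring fuses and the switch stay 40 mm or more from its centre line. It cracks at 35 N of contact, clip squeeze included.
- seat (a point): Nominal place of the fuse's middle when home: on the block's centre line, 41.5 mm above its origin; the fuse then rests on two seats 28 mm above the origin. Clips and seats sit on one carrier that is fixed anywhere from 8 mm to the left to 8 mm to the right (block's y) of this line, both clips alike. That offset is not measured: feel for it.
- clip_a (a point): Nominal middle of one clip's neck (57 mm from the block's middle, on its -x side, 53 mm above its origin; the carrier's sideways offset is not included). A clip is two upright sprung leaves, 16 mm long in x: mouth 36 mm wide 65 mm above the origin, lips sloping in 30 degrees from upright to a neck 23 mm wide, then widening down to the seat.
- clip_b (a point): The same for the clip on the +x side. A leaf is pre-loaded by 1.4 N and gains 0.75 N per mm at the neck. Off the clips' centre, the lips push the fuse sideways towards it, with 2 to 5 N. Centred, both clips together need 8 to 16 N down to pass the neck, then 2 to 4 N of friction down to the seats, where the force runs up steeply; the clips do not pull it home.
- switch (a joint): Angle of the switch's toggle: 0 is off (leaning to the plate's -x, towards the robot), 0.8 rad is on (leaning to +x, away). It stays where it is left; 3 to 5 N at its tip moves it.
- switch_tip (a point): Middle of the toggle's free end: a grey paddle 16 mm wide (y), 11 mm thick, on the tall black switch body beside the blocks. It stands about 28 mm proud of the body's top face, which is 62 mm above the bench; the point is 50 mm from the hinge, whose axis is along the plate's y, 18 mm below the top face.
- plate: Grey steel gear plate, 250 x 300 x 4 mm, flat on the bench and fixed. Origin at the centre of its underside; x along the fuses, y across them; the switch is on its +y side, 97 mm from the origin, and the three fuse blocks stand side by side at 62 mm pitch on the rest.
- rack: Wooden spares rack, fixed: base 100 x 130 x 10 mm with two cross rails, 28 mm high over the bench, 64 mm apart, each with two V notches; origin at the centre of its underside. Its two slots lie along x at y = -32 and +32 mm and hold the long fuse and the short fuse.
- short_fuse: A shorter, thinner fuse, 76 mm long and 21 mm in diameter, in the rack's other slot: not wanted, leave it.
- screwdriver: Screwdriver on the bench, 210 mm long: leave it.
- meter: Hand-held multimeter, 170 x 85 x 36 mm, on the bench: leave it.
- mug: White mug, 82 mm wide, 95 mm high: leave it.
- tape: Roll of black tape lying flat, 96 mm wide, 19 mm high: leave it.
- spanner: Steel spanner, 180 mm long: leave it.
- padlock: Brass padlock, 50 mm wide, lying flat: leave it.
- leaf_al (a joint): Outward bend of the clip leaf on the block's -x end, +y side, about its foot 27 mm below the neck: 0 at rest, about 0.08 rad as a centred fuse passes the neck, near 0 with the fuse home. Bent beyond 0.11 rad it stays bent and is spoilt.
- leaf_ar (a joint): Outward bend of the clip leaf on the block's -x end, -y side, about its foot 27 mm below the neck: 0 at rest, about 0.08 rad as a centred fuse passes the neck, near 0 with the fuse home. Bent beyond 0.11 rad it stays bent and is spoilt.
- leaf_bl (a joint): Outward bend of the clip leaf on the block's +x end, +y side, about its foot 27 mm below the neck: 0 at rest, about 0.08 rad as a centred fuse passes the neck, near 0 with the fuse home. Bent beyond 0.11 rad it stays bent and is spoilt.
- leaf_br (a joint): Outward bend of the clip leaf on the block's +x end, -y side, about its foot 27 mm below the neck: 0 at rest, about 0.08 rad as a centred fuse passes the neck, near 0 with the fuse home. Bent beyond 0.11 rad it stays bent and is spoilt.
Things that resemble listed ones, but are neither listed nor needed, are in the scene too. What is shaped like the fuse but red is not meant. What is shaped like the block but purple is not meant.

How it is judged (in metres and radians):
On the way, in this order (a step that is already met when the one before it is completed fails the run):
1. the long fuse lies fully home between both clips of the empty block (z of each of fuse_end_a, fuse_end_b in the frame of block below 0.0432 m and z of fuse in the frame of block above 0.038 m and y of fuse_end_a in the frame of block between -0.011 and 0.011 m and y of fuse_end_b in the frame of block between -0.011 and 0.011 m and x of fuse in the frame of block between -0.005 and 0.005 m), for 0.2 s.
2. the switch's toggle is on (value of joint switch above 0.7 rad), for 0.2 s.
At the end, for the whole second after the job is handed in: The long fuse rests in both clips of the empty block, both ends within 1.7 mm of home height and 11 mm of the block's centre line, its middle within 5 mm of the block's middle lengthways; the toggle stands within 0.1 rad of fully on; everything is let go and at rest (all of step 1 and linear speed of fuse below 0.02 m/s and value of joint switch above 0.7 rad); the robot touches nothing.
It fails at once if more than 35 N between the fuse and the block with its clips (contact force between fuse and block above 35 N).
It fails at once if the switch is moved towards on while the fuse is not home (value of joint switch above 0.25 rad and (z of any of fuse_end_a, fuse_end_b in the frame of block above 0.045 m or horizontal distance between fuse and block above 0.0125 m)).
It fails at once if something else on the bench is shifted by more than 30 mm (distance of any of short_fuse, screwdriver, meter, mug, tape, spanner, padlock from where it was at the start of the episode above 0.03 m).
It fails at once if a clip leaf is bent out so far that it stays bent (value of joint any of leaf_al, leaf_ar, leaf_bl, leaf_br above 0.11 rad).
It also fails if it takes over 70 s, if anything falls off the work surface, if the arm or the gripper's body presses on something with over 40 N, if the wrist force passes 120 N, or if a joint passes its speed limit or range.

## Working session

There is one attempt and no reset: what is moved stays moved. The work goes in short steps, Python scripts to look and compute and a shell command to move; the robot and the scene stay as the last step left them, time stands still between calls to the robot, and variables do not carry over. Pictures are saved under pics/ and viewed, at most 10 in all, crops included, and the job is handed in when it is done.

```bash
ls; mkdir -p pics
cat > h.py <<'E'
import numpy as np,cv2
from cell import env,eyes
def K(p): return np.array([[p['fx'],0,p['cx']],[0,p['fy'],p['cy']],[0,0,1]]),np.array(p['distortion'],float)
def ray(p,rc):
    k,d=K(p);u=cv2.undistortPoints(np.array([[[rc[1],rc[0]]]],float),k,d,None,None)[0,0]
    E=np.array(p['extrinsics']);R=E[:3,:3];o=-R.T@E[:3,3];v=R.T@np.array([u[0],u[1],1]);return o,v/np.linalg.norm(v)
def onz(p,rc,z):
    o,v=ray(p,rc);return o+v*(z-o[2])/v[2]
def tri(rays):
    A=sum(np.eye(3)-np.outer(v,v) for o,v in rays);b=sum((np.eye(3)-np.outer(v,v))@o for o,v in rays);x=np.linalg.solve(A,b)
    return x,max(np.linalg.norm((np.eye(3)-np.outer(v,v))@(x-o)) for o,v in rays)
def proj(p,X):
    k,d=K(p);E=np.array(p['extrinsics']);c=E[:3,:3]@np.array(X,float)+E[:3,3]
    u=cv2.projectPoints(c.reshape(1,1,3),np.zeros(3),np.zeros(3),k,d)[0].ravel();return u[::-1]
def save(p,f): cv2.imwrite('pics/'+f,p['pixels'][:,:,::-1])
E
python3 - <<'E'
from h import *
s=env.state();print({k:np.round(v,3).tolist() for k,v in s.items()},env.pinch_z)
ims=[]
for c in ['scene','top']:
    p=eyes.read_camera(c);ims.append(p['pixels'])
    E=np.array(p['extrinsics']);print(c,-E[:3,:3].T@E[:3,3])
    for n in ['fuse','fuse_end_a','block','seat','clip_a','switch_tip','plate','rack','short_fuse']:
        print(n,[(np.round(r['centre']).tolist(),round(r['score'],2)) for r in eyes.spot_point(n,p)[:5]])
    save(p,c+'.png')
E
```

```text
pics
{'t': 0.0, 'joints': [1.001, 0.492, 1.559, 0.0, 1.092, -0.106], 'qvel': [-0.001, -0.001, 0.0, -0.001, -0.0, 0.0], 'tau': [-0.001, -61.266, -25.819, 0.069, 0.048, -0.0], 'eef_pos': [279.439, 558.769, 214.049], 'tcp_rot': [-3.14, -0.0, 2.678], 'ft_force': [0.026, -0.429, -0.784], 'moment': [-0.015, -0.019, -0.011], 'grip_force': 0.0, 'opening': 0.997} -18.8
scene [1339.64786941  625.50732368 1048.4701809 ]
fuse [([193.0, 194.0], 0.83), ([195.0, 125.0], 0.68)]
fuse_end_a [([182.0, 206.0], 0.8), ([201.0, 177.0], 0.78), ([193.0, 145.0], 0.65), ([197.0, 102.0], 0.61)]
block [([219.0, 403.0], 0.98), ([253.0, 253.0], 0.8)]
seat [([210.0, 403.0], 0.74)]
clip_a [([229.0, 265.0], 0.83), ([250.0, 235.0], 0.69)]
switch_tip [([255.0, 256.0], 0.74), ([265.0, 326.0], 0.66), ([228.0, 266.0], 0.35)]
plate [([274.0, 290.0], 0.61)]
rack [([195.0, 187.0], 0.9)]
short_fuse [([185.0, 176.0], 0.63)]
top [ 293.92615549   18.6895901  1179.9603937 ]
fuse [([163.0, 444.0], 0.88), ([203.0, 383.0], 0.67)]
fuse_end_a [([222.0, 381.0], 0.97), ([151.0, 460.0], 0.81), ([182.0, 385.0], 0.77), ([173.0, 430.0], 0.75)]
block [([306.0, 171.0], 0.95), ([170.0, 277.0], 0.89)]
seat [([307.0, 167.0], 0.86), ([169.0, 275.0], 0.6)]
clip_a [([187.0, 278.0], 0.97), ([147.0, 275.0], 0.76), ([331.0, 159.0], 0.73), ([286.0, 168.0], 0.55), ([169.0, 236.0], 0.52)]
switch_tip [([165.0, 190.0], 0.39)]
plate [([248.0, 307.0], 0.69), ([170.0, 236.0], 0.64)]
rack [([206.0, 392.0], 0.65)]
short_fuse [([199.0, 406.0], 0.7)]
```

View pics/top.png

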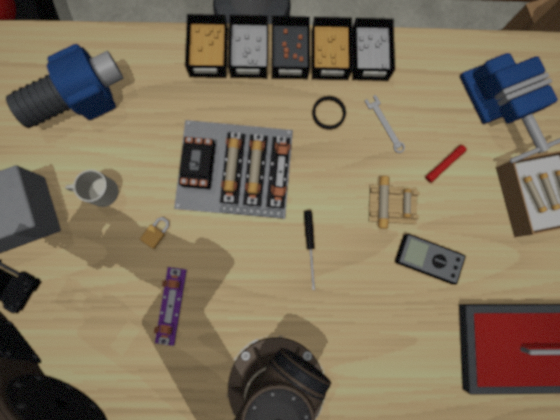

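View pics/scene.png

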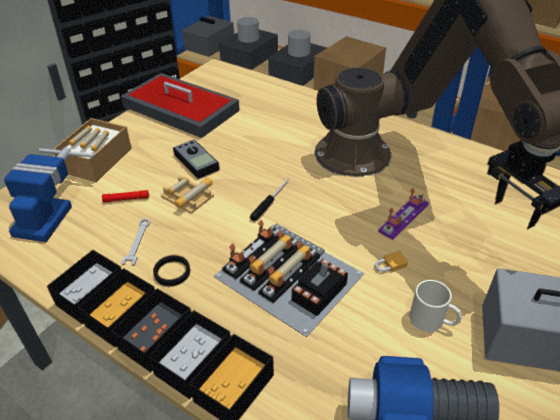

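Top picture: the long spare fuse is in the rack at (203,383) beside the short one (203,407). The red look-alike is at (163,445), the box of fuses at (190,543), and the fuses already in blocks at (167,232) and (167,256). The empty block is the plate's right one at (170,280), the purple look-alike is at (306,171), and the toggle is at about (160,195). In the scene picture the spare is at (193,192) and the empty block at (242,252).

Run:
```python
from h import *
s=eyes.read_camera('scene');t=eyes.read_camera('top')
def T(n,a,b):
    x,e=tri([ray(s,a),ray(t,b)]);print(n,np.round(x,1),round(e,1))
T('fuse',(193,194),(203,383));T('endnear',(182,206),(222,381));T('endfar',(201,177),(182,385))
T('clipnear',(229,265),(187,278));T('clipfar',(250,235),(147,275))
for n in ['fuse','block','plate','rack','switch','switch_tip']:
  for p in (s,t):
    print(n,[(np.round(r['centre'],1).tolist(),round(r['score'],2),int(r['mask'].sum())) for r in eyes.cut_out(n,p)[:4]])
for z,rc in((40,(203,383)),(50,(170,280)),(80,(160,195))): print(np.round(onz(t,rc,z),1))
a=cv2.resize(t['pixels'][110:240,165:325],None,fx=4,fy=4,interpolation=cv2.INTER_CUBIC)
b=cv2.resize(t['pixels'][165:240,360:425],None,fx=4,fy=4,interpolation=cv2.INTER_CUBIC)
o=np.zeros((520,640+150,3),np.uint8);o[:,:640]=a;o[:300,640:]=b[:,50:200]
cv2.imwrite('pics/crop1.png',o[:,:,::-1])
```

```text
fuse [ 473.3 -281.6   27.1] 0.8
endnear [ 422.2 -273.8   37.8] 2.7
endfar [ 531.8 -290.9   32. ] 4.9
clipnear [507.    0.7  54.5] 1.2
clipfar [ 6.174e+02 -3.000e-01  6.600e+01] 10.5
fuse [([195.2, 127.8], 0.89, 441), ([196.3, 192.9], 0.64, 369)]
fuse [([162.1, 444.8], 0.94, 498), ([201.3, 384.7], 0.56, 486)]
block [([217.0, 401.9], 0.93, 985), ([248.8, 250.5], 0.7, 1210)]
block [([306.2, 168.6], 0.83, 1546)]
plate [([254.0, 250.7], 0.74, 1130), ([294.1, 311.3], 0.69, 4939)]
plate [([168.4, 215.2], 0.57, 6020)]
rack [([196.1, 193.0], 0.75, 658), ([263.2, 165.9], 0.29, 633)]
rack [([205.5, 396.6], 0.87, 1191)]
switch [([193.1, 192.2], 0.69, 425)]
switch []
switch_tip [([270.0, 326.4], 0.45, 68)]
switch_tip []
[ 470.8 -277.5   40. ]
[553.9  -5.3  50. ]
[570.5 212.3  80. ]
```

View pics/crop1.png

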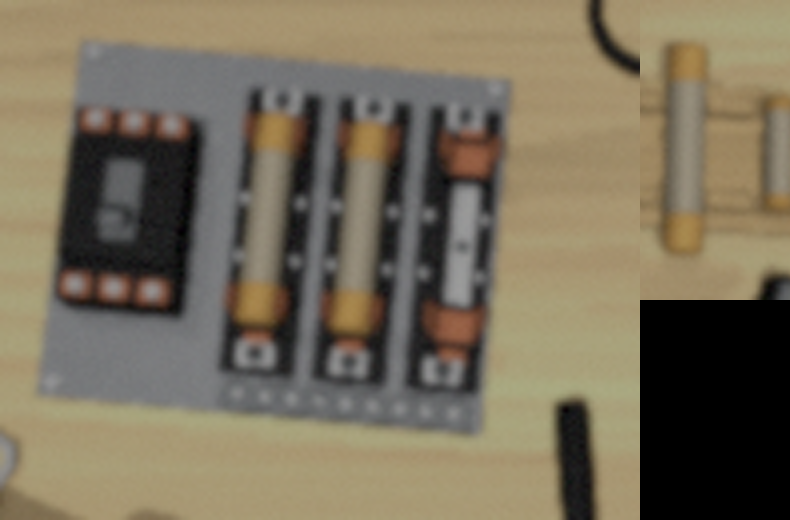

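The close crop confirms it: the empty block is the plate's right-hand one, and the grey-barrelled long spare is in the rack's left slot with the short one beside it. Next I move the wrist camera over the block.

```bash
python3 -m inch '[[[-0.78,-0.62,0],0,-1],[[-0.78,-0.62,0],0,-1],[[-0.78,-0.62,0],0,-1],[[-0.78,-0.62,0],0,-1],[[-0.78,-0.62,0],0,-1],[[-0.78,-0.62,0],0,-1],[[-0.78,-0.62,0],0,-1],[[-0.78,-0.62,0],0,-1],[[-0.78,-0.62,0],0,-1],[[-0.78,-0.62,0],0,-1]]'
python3 - <<'E'
from h import *
p=eyes.read_camera('wrist');E=np.array(p['extrinsics']);o=-E[:3,:3].T@E[:3,3]
s=env.state();print(s['eef_pos'],s['tcp_rot'],o,E[2,:3],p['fx'],s['joints'])
for n in ['clip_a','seat','block','switch_tip','fuse_end_a']:
    print(n,[(np.round(r['centre']).tolist(),round(r['score'],2),np.round(onz(p,r['centre'],50)).tolist()) for r in eyes.spot_point(n,p)[:5]])
save(p,'w1.png')
E
```

```text
t: 2.95
eef_pos: [532.4, 15.0, 214.9]
tcp_rot: [3.141, 0.001, 2.678]
ft_force: [0.4, 0.3, 0.4]
opening: 1.0
grip_force: 0.0
[535.10766051   9.79600623 214.69562594] [-3.14109931e+00  2.65806138e-03  2.67530880e+00] [467.48569877  48.79670076 383.84667988] [ 0.23125489 -0.1152391  -0.96604406] 364.0232008189069 [-1.04423074e-01  3.62889510e-01  1.77992021e+00 -1.67038482e-03
  9.96472300e-01 -1.20802905e+00]
clip_a [([283.0, 306.0], 0.7, [620.0, -5.0, 50.0]), ([174.0, 259.0], 0.67, [502.0, 4.0, 50.0])]
seat [([224.0, 282.0], 0.75, [555.0, 2.0, 50.0])]
block [([218.0, 282.0], 0.65, [549.0, 4.0, 50.0])]
switch_tip [([126.0, 527.0], 0.96, [572.0, 243.0, 50.0])]
fuse_end_a []
```

View pics/w1.png

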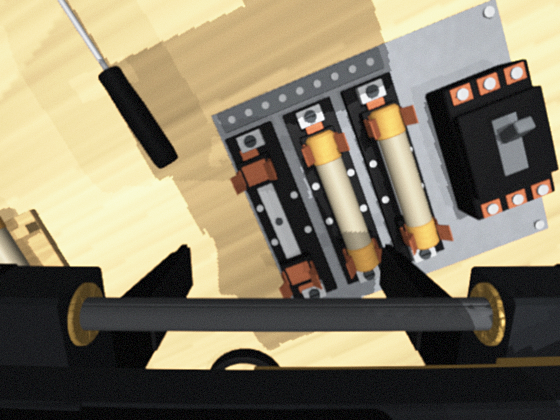

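The wrist view shows the empty block with terminals near (250,140) and (313,294), clips at (257,175) and (300,280), and the toggle at (515,130), leaning towards the robot (off).

```bash
python3 -m inch '[[[0,0,0],-1,-1],[[0,0,0],-1,-1],[[0,0,0],-1,-1],[[0,0,0],-1,-1],[[0,0,0],-1,-1],[[0,-0.7,0],-0.3,-1],[[0,-0.7,0],0,-1],[[0,0,0],0,-1],[[0,0,0],0,-1],[[0,0,0],0,-1]]'
python3 - <<'E'
from h import *
import pickle
p=eyes.read_camera('wrist')
s=env.state();print(s['eef_pos'],s['tcp_rot'],s['joints'])
for n in ['clip_a','seat','block','switch_tip','fuse_end_a','fuse']:
    print(n,[(np.round(r['centre']).tolist(),round(r['score'],2),np.round(onz(p,r['centre'],50)).tolist()) for r in eyes.spot_point(n,p)[:5]])
pickle.dump(p,open('w2.pkl','wb'))
save(p,'w2.png')
E
```

```text
t: 4.5
eef_pos: [530.5, -65.7, 214.7]
tcp_rot: [3.141, 0.0, -3.141]
ft_force: [0.1, 0.1, 0.9]
opening: 1.0
grip_force: 0.0
[530.50428417 -65.79696352 214.71327927] [ 3.14145805e+00  1.03866760e-04 -3.14116210e+00] [-2.47068249e-01  3.62762963e-01  1.78007069e+00  1.85484003e-04
  9.98691286e-01 -1.81839555e+00]
clip_a [([286.0, 348.0], 0.92, [622.0, -2.0, 50.0])]
seat [([225.0, 351.0], 0.81, [558.0, -2.0, 50.0])]
block [([216.0, 347.0], 0.6, [549.0, -6.0, 50.0])]
switch_tip []
fuse_end_a [([77.0, 55.0], 0.87, [422.0, -268.0, 50.0]), ([197.0, 69.0], 0.6, [530.0, -270.0, 50.0])]
fuse [([142.0, 63.0], 0.67, [478.0, -269.0, 50.0])]
```

View pics/w2.png

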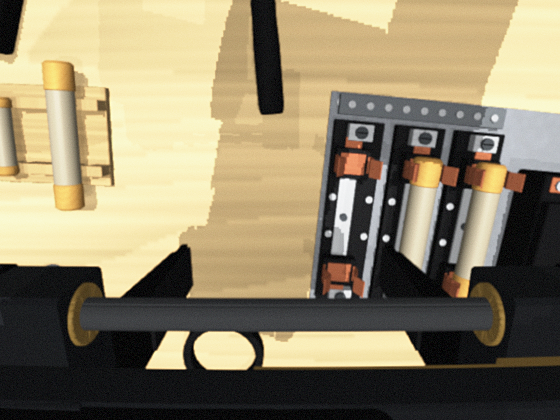

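This view shows the long fuse with its caps at (77,58) and (197,69), and the short one to its left. The block's terminals are at (132,362) and about (295,340).

```bash
python3 -m inch '[[[0.24,-0.86,0],0,-1],[[0.24,-0.86,0],0,-1],[[0.24,-0.86,0],0,-1],[[0.23,-0.84,0],0,-1],[[0,0,0],0,-1],[[0,0,0],0,-1],[[0,0,0],0,-1],[[0,0,0],0,-1],[[0,0,0],0,-1],[[0,0,0],0,-1]]'
python3 - <<'E'
from h import *
import pickle
q=pickle.load(open('w2.pkl','rb'))
p=eyes.read_camera('wrist');pickle.dump(p,open('w3.pkl','wb'))
t=eyes.read_camera('top')
s=env.state();print(s['eef_pos'],s['tcp_rot'])
r3=eyes.spot_point('fuse_end_a',p);f=eyes.spot_point('fuse',p)
print([(np.round(r['centre']).tolist(),round(r['score'],2)) for r in r3],[(np.round(r['centre']).tolist(),round(r['score'],2)) for r in f])
for m in eyes.cut_out('fuse',p)[:2]:
    ys,xs=np.nonzero(m['mask']);rect=cv2.minAreaRect(np.stack([xs,ys],1).astype(np.float32));print(m['score'],m['mask'].sum(),rect)
for a in [(77,55),(197,69)]:
    for r in r3[:3]:
        x,e=tri([ray(q,a),ray(p,r['centre'])]);print(a,np.round(x,1),round(e,1))
save(p,'w3.png')
E
```

```text
t: 6.1
eef_pos: [473.4, -271.9, 214.6]
tcp_rot: [3.142, 0.0, 3.141]
ft_force: [-0.1, -0.0, -0.8]
opening: 0.998
grip_force: 0.0
[ 473.30735204 -272.06035016  214.61392669] [3.14152830e+00 4.60427575e-05 3.14048383e+00]
[([137.0, 279.0], 0.87), ([260.0, 150.0], 0.86), ([252.0, 280.0], 0.77)] [([289.0, 119.0], 0.85), ([199.0, 276.0], 0.65)]
0.7 1312 ((134.0, 272.5), (20.50609588623047, 74.24620819091797), 45.0)
0.66 3417 ((475.6907958984375, 86.18453216552734), (28.863941192626953, 172.6842803955078), 2.862405300140381)
(77, 55) [ 419.4 -276.8   35.1] 0.9
(77, 55) [ 454.5 -286.1  156.1] 75.1
(77, 55) [ 460.5 -249.2  134.4] 41.7
(197, 69) [ 468.9 -261.1   86.7] 54.9
(197, 69) [ 627.6 -496.9 -257.8] 40.6
(197, 69) [ 532.1 -276.7   40.1] 0.3
```

View pics/w3.png

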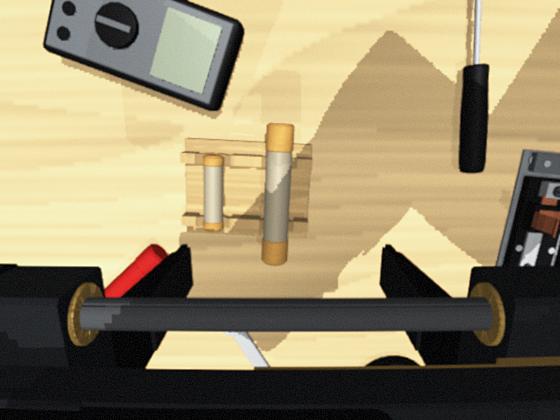

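The third wrist view shows the fuse caps at (137,281) and (252,275), with both ends clear and the short fuse at (192,212). Triangulation puts the axis at z of about 37, y of about -277 and x of about 476.

Run:
```python
from h import *
import pickle
p=pickle.load(open('w3.pkl','rb'));q=pickle.load(open('w2.pkl','rb'))
for z in (33,38,43):
    print(z,[np.round(onz(p,a,z),1).tolist() for a in [(123,280),(137.5,281),(252,275),(265,275)]],[np.round(onz(q,a,z),1).tolist() for a in [(76,58),(197,67.5)]])
```

```text
33 [[406.1, -275.8, 33.0], [419.4, -275.0, 33.0], [534.6, -281.6, 33.0], [549.0, -281.7, 33.0]] [[419.2, -275.3, 33.0], [533.9, -282.7, 33.0]]
38 [[406.0, -275.8, 38.0], [419.2, -274.9, 38.0], [532.7, -281.4, 38.0], [546.9, -281.5, 38.0]] [[419.8, -272.3, 38.0], [532.8, -279.6, 38.0]]
43 [[405.9, -275.7, 43.0], [418.9, -274.8, 43.0], [530.8, -281.3, 43.0], [544.8, -281.4, 43.0]] [[420.3, -269.3, 43.0], [531.7, -276.5, 43.0]]
```

```bash
python3 -m inch '[[[-0.045,-0.1,0],0.64,-0.2],[[0,0,0.8],0,-0.2],[[0,0,0.8],0,-0.2],[[0,0,0.8],0,-0.2],[[0,0,0.4],0,-0.2],[[0,0,0.25],0,-0.2],[[0,0,0.15],0,-0.2],[[0,0,0],0,-0.2],[[0,0,0],0,-0.2],[[0,0,0],0,-0.2]]'
python3 - <<'E'
from h import *
p=eyes.read_camera('wrist');save(p,'w4.png')
E
```

```text
t: 7.6
eef_pos: [476.3, -278.4, 23.3]
tcp_rot: [-3.141, 0.001, 3.084]
ft_force: [0.0, 0.1, 0.2]
opening: 0.6
grip_force: 0.0
```

View pics/w4.png

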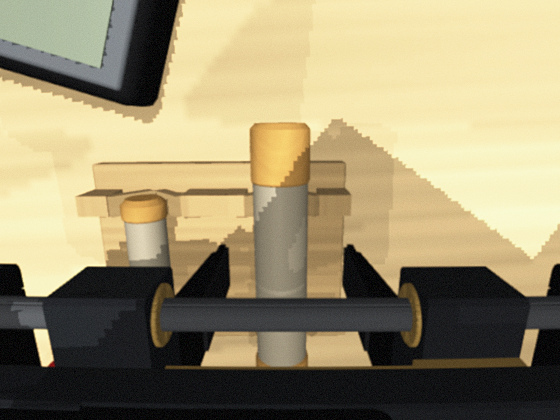

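The fuse (column 280) sits between the fingers, square to them. Closing and lifting.

```bash
python3 -m inch '[[[0,0,0],0,1],[[0,0,0],0,1],[[0,0,0],0,1],[[0,0,0],0,1],[[0,0,0],0,1],[[0,0,0],0,1],[[0,0,0],0,1],[[0,0,0],0,1],[[0,0,0],0,1],[[0,0,0],0,1]]'
python3 -m inch '[[[0,0,-0.3],0,1],[[0,0,-0.5],0,1],[[0,0,-0.7],0,1],[[0,0,-0.8],0,1],[[0,0,-0.5],0,1],[[0,0,-0.2],0,1],[[0,0,0],0,1],[[0,0,0],0,1],[[0,0,0],0,1],[[0,0,0],0,1]]'
python3 - <<'E'
from h import *
import pickle
p=eyes.read_camera('wrist');pickle.dump(p,open('w5.pkl','wb'));save(p,'w5.png');print(env.state()['moment'],env.state()['tcp_rot'])
E
```

```text
t: 8.9
eef_pos: [476.6, -280.1, 23.4]
tcp_rot: [-3.139, 0.003, 3.085]
ft_force: [-3.4, -10.6, 5.1]
opening: 0.254
grip_force: 30.0
t: 10.15
eef_pos: [475.8, -278.1, 201.9]
tcp_rot: [3.141, -0.001, 3.085]
ft_force: [0.2, 0.3, -2.2]
opening: 0.257
grip_force: 30.0
[-0.02680815 -0.02429661  0.01475252] [ 3.14106035e+00 -5.99952824e-04  3.08448035e+00]
```

View pics/w5.png

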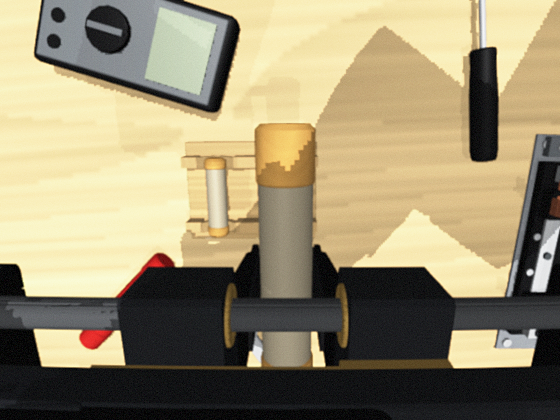

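The fuse is held (opening about 24 mm, grip 30 N) and lifted clear. Now one combined crop of the two block views to measure the block.

Run:
```python
from h import *
a=cv2.imread('pics/w1.png')[112:306,222:352];b=cv2.imread('pics/w2.png')[108:302,300:430]
f=lambda x:cv2.resize(x,None,fx=3,fy=3,interpolation=cv2.INTER_CUBIC)
o=np.hstack([f(a),f(b)])
for i in range(0,o.shape[0],60): cv2.putText(o,str(i//3),(0,i+8),0,.35,(0,255,0),1);cv2.line(o,(0,i),(o.shape[1],i),(0,255,0),1) if i%150==0 else 0
cv2.imwrite('pics/crop2.png',o);print(o.shape)
```

```text
(582, 780, 3)
```

View pics/crop2.png

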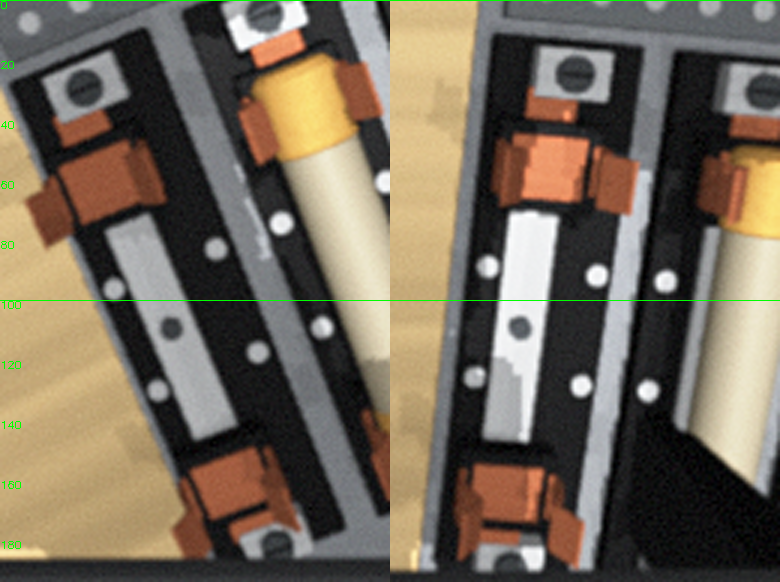

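The crop shows the copper carrier and its label shifted to the block's -y side (left) relative to the rivets and terminals, by about 5 px. Triangulating both.

```bash
cat >> h.py <<'E'
import pickle
def views():
    q=pickle.load(open('w2.pkl','rb'));E=np.array(q['extrinsics']);R2=E[:3,:3]
    o1=np.array([467.48569877,48.79670076,383.84667988]);th=np.arctan2(-.1152391,.23125489)-np.arctan2(R2[2,1],R2[2,0])
    Rz=np.array([[np.cos(th),-np.sin(th),0],[np.sin(th),np.cos(th),0],[0,0,1]])
    R1=R2@Rz.T;E1=np.eye(4);E1[:3,:3]=R1;E1[:3,3]=-R1@o1;p=dict(q);p['extrinsics']=E1;return p,q
E
python3 - <<'E'
from h import *
p,q=views();print(p['extrinsics'][2])
L=lambda c,r:(112+r/3,222+c/3)
Rr=lambda c,r:(108+r/3,300+(c-390)/3)
for n,a,b in [('term near',(85,88),(575,73)),('term far',(276,545),(510,566)),('dotNR',(114,290),(488,266)),('dotFR',(158,390),(475,377)),('dotNL',(216,249),(597,275)),('dotFL',(258,351),(581,386)),('label',(171,328),(519,328)),('seat n',(111,182),(550,168)),('seat f',(234,483),(508,493)),
  ('lipNR',(45,213),(497,170)),('lipNL',(158,170),(635,187)),('lipFR',(180,523),(460,513)),('lipFL',(283,497),(572,537))]:
    x,e=tri([ray(p,L(*a)),ray(q,Rr(*b))]);print(n,np.round(x,1),round(e,1))
E
```

```text
[ 2.30855320e-01 -1.15039986e-01 -9.66163352e-01  2.68550606e+02]
term near [472.    8.3  28.6] 0.3
term far [644.7  -5.7  29. ] 0.1
dotNR [537.3 -16.   17.9] 0.3
dotFR [577.2 -19.1  17.1] 0.0
dotNL [540.4  21.8  17.2] 0.1
dotFL [580.5  18.8  16.2] 0.3
label [558.7  -4.5  18.4] 0.2
seat n [502.5   1.8  28.3] 0.4
seat f [614.9  -8.1  32.3] 0.2
lipNR [500.2 -18.3  49.1] 0.1
lipNL [502.7  20.4  64.5] 0.4
lipFR [611.7 -27.1  53.7] 0.6
lipFL [615.3   8.4  62.3] 1.3
```

Block centre is (558.6, 1.4), yaw about -0.08. The clips look offset by about -5 mm in block y, so the target fuse middle is about (558.2, -3.8). Moving above it.

```bash
python3 -m inch '[[[-0.185,0.774,0],0,1],[[-0.185,0.774,0],0,1],[[-0.185,0.774,0],0,1],[[-0.185,0.774,0],0,1],[[-0.185,0.774,0],0,1],[[-0.185,0.774,0],0,1],[[0,0,0],0.26,1],[[0,0,0.8],0,1],[[0,0,0.8],0,1],[[0,0,0.25],0,1]]'
cat >> h.py <<'E'
def feel(n=5):
    F=[];M=[]
    for i in range(n):
        eyes.read_camera('top');s=env.state();F.append(s['ft_force']);M.append(s['moment'])
    F=np.array(F);y=s['tcp_rot'][2]-np.pi;by=np.array([-np.sin(y),np.cos(y),0]);bx=np.array([np.cos(y),np.sin(y),0])
    d=s['eef_pos']-np.array([558.6,1.35,0])
    print('t',round(s['t'],2),'z',round(s['eef_pos'][2],2),'blk x,y',np.round([d@bx,d@by],2),'F bx,by,z',np.round([(F@bx).mean(),(F@by).mean(),F[:,2].mean()],2),'sd',np.round(F.std(0),2),'rot',np.round(s['tcp_rot'],4),'M',np.round(np.mean(M,0),2),'op',round(s['opening'],3))
E
python3 -c "from h import *;feel(5)"
```

```text
t: 11.45
eef_pos: [557.1, -4.4, 89.4]
tcp_rot: [3.141, -0.004, 3.061]
ft_force: [-0.0, -0.4, -1.8]
opening: 0.259
grip_force: 30.0
t 11.7 z 93.22 blk x,y [ 1.04 -5.41] F bx,by,z [ 0.06 -0.04 -1.52] sd [0.5  0.45 0.63] rot [-3.1415e+00  2.4000e-03  3.0615e+00] M [ 0.04 -0.01  0.  ] op 0.258
```

```bash
python3 -m inch '[[[0,0,0.1],0,1],[[0,0,0.1],0,1],[[0,0,0.1],0,1],[[0,0,0.1],0,1],[[0,0,0.08],0,1],[[0,0,0.06],0,1],[[0,0,0.04],0,1],[[0,0,0],0,1],[[0,0,0],0,1],[[0,0,0],0,1]]'
python3 -c "from h import *;feel(6)"
```

```text
t: 12.95
eef_pos: [558.6, -4.0, 56.9]
tcp_rot: [-3.142, 0.001, 3.062]
ft_force: [0.9, -3.8, -0.5]
opening: 0.259
grip_force: 30.0
t 13.25 z 56.93 blk x,y [ 0.36 -5.15] F bx,by,z [ 1.91 -4.28  0.17] sd [0.42 0.35 0.65] rot [3.1416e+00 5.0000e-04 3.0618e+00] M [-0.8  -0.39 -0.06] op 0.253
```

```bash
python3 -m inch '[[[0,-0.02,0],0,1],[[0,-0.015,0],0,1],[[0,0,0],0,1],[[0,0,0],0,1],[[0,0,0],0,1],[[0,0,0],0,1],[[0,0,0],0,1],[[0,0,0],0,1],[[0,0,0],0,1],[[0,0,0],0,1]]'
python3 -c "from h import *;feel(6)"
```

```text
t: 14.5
eef_pos: [558.2, -5.9, 56.8]
tcp_rot: [3.141, 0.0, 3.062]
ft_force: [0.9, 0.1, -1.1]
opening: 0.257
grip_force: 30.0
t 14.8 z 56.84 blk x,y [ 0.18 -7.22] F bx,by,z [-0.28 -0.18 -0.87] sd [0.56 0.34 0.35] rot [3.1415e+00 1.0000e-04 3.0618e+00] M [-0.01  0.03  0.  ] op 0.255
```

```bash
python3 -m inch '[[[0,0,0.025],0,1],[[0,0,0.025],0,1],[[0,0,0],0,1],[[0,0,0],0,1],[[0,0,0],0,1],[[0,0,0],0,1],[[0,0,0],0,1],[[0,0,0],0,1],[[0,0,0],0,1],[[0,0,0],0,1]]'
python3 -c "from h import *;feel(6)"
```

```text
t: 16.05
eef_pos: [558.6, -6.0, 54.3]
tcp_rot: [3.142, 0.001, 3.062]
ft_force: [-1.3, -0.6, 6.1]
opening: 0.256
grip_force: 30.0
t 16.35 z 54.28 blk x,y [ 0.58 -7.28] F bx,by,z [-0.24 -0.45  5.28] sd [0.73 0.3  0.7 ] rot [3.1416e+00 1.2000e-03 3.0616e+00] M [-0.04  0.05 -0.05] op 0.253
```

```bash
python3 -m inch '[[[0,-0.015,0],0,1],[[0,0,0],0,1],[[0,0,0],0,1],[[0,0,0],0,1],[[0,0,0],0,1],[[0,0,0],0,1],[[0,0,0],0,1],[[0,0,0],0,1],[[0,0,0],0,1],[[0,0,0],0,1]]'
python3 -c "from h import *;feel(8)"
python3 -m inch '[[[0,0.015,0],0,1],[[0,0.015,0],0,1],[[0,0,0],0,1],[[0,0,0],0,1],[[0,0,0],0,1],[[0,0,0],0,1],[[0,0,0],0,1],[[0,0,0],0,1],[[0,0,0],0,1],[[0,0,0],0,1]]'
python3 -c "from h import *;feel(8)"
```

```text
t: 17.6
eef_pos: [558.6, -6.6, 54.2]
tcp_rot: [3.141, 0.001, 3.062]
ft_force: [-0.2, 2.2, 6.4]
opening: 0.255
grip_force: 30.0
t 18.0 z 54.19 blk x,y [ 0.58 -7.92] F bx,by,z [-0.08  2.37  5.58] sd [0.57 0.43 0.43] rot [3.1413e+00 1.1000e-03 3.0615e+00] M [ 0.43 -0.05 -0.12] op 0.256
t: 19.25
eef_pos: [558.7, -5.4, 54.2]
tcp_rot: [-3.141, 0.001, 3.062]
ft_force: [0.2, -2.7, 5.2]
opening: 0.258
grip_force: 30.0
t 19.65 z 54.13 blk x,y [ 0.57 -6.65] F bx,by,z [ 0.27 -2.86  5.23] sd [0.43 0.75 0.43] rot [-3.1413e+00  1.1000e-03  3.0617e+00] M [-0.47  0.01 -0.11] op 0.255
```

```bash
python3 -m inch '[[[0,-0.012,0],0.07,1],[[0,0,0],0,1],[[0,0,0.015],0,1],[[0,0,0.015],0,1],[[0,0,0.015],0,1],[[0,0,0],0,1],[[0,0,0],0,1],[[0,0,0],0,1],[[0,0,0],0,1],[[0,0,0],0,1]]'
python3 -c "from h import *;feel(8)"
```

```text
t: 20.9
eef_pos: [558.7, -5.8, 51.6]
tcp_rot: [-3.142, 0.002, 3.056]
ft_force: [-0.1, -0.3, 8.4]
opening: 0.255
grip_force: 30.0
t 21.3 z 51.64 blk x,y [ 0.77 -7.14] F bx,by,z [ 0.24 -0.98  7.44] sd [0.56 0.33 0.51] rot [-3.1415e+00  1.6000e-03  3.0557e+00] M [-0.08 -0.01 -0.03] op 0.257
```

```bash
python3 -m inch '[[[0,-0.0045,0],0,1],[[0,0,0.015],0,1],[[0,0,0.015],0,1],[[0,0,0],0,1],[[0,0,0],0,1],[[0,0,0],0,1],[[0,0,0],0,1],[[0,0,0],0,1],[[0,0,0],0,1],[[0,0,0],0,1]]'
python3 -c "from h import *;feel(8)"
```

```text
t: 22.55
eef_pos: [558.7, -6.0, 49.7]
tcp_rot: [3.142, 0.001, 3.056]
ft_force: [0.7, 0.1, 6.1]
opening: 0.257
grip_force: 30.0
t 22.95 z 49.76 blk x,y [ 0.78 -7.35] F bx,by,z [ 0.38 -0.24  6.25] sd [0.74 0.29 0.43] rot [-3.1416e+00  1.5000e-03  3.0557e+00] M [-0.   -0.1  -0.02] op 0.257
```

```bash
python3 -m inch '[[[0,0,0.02],0,1],[[0,0,0.02],0,1],[[0,0,0.02],0,1],[[0,0,0.02],0,1],[[0,0,0],0,1],[[0,0,0],0,1],[[0,0,0],0,1],[[0,0,0],0,1],[[0,0,0],0,1],[[0,0,0],0,1]]'
python3 -c "from h import *;feel(6)"
```

```text
t: 24.2
eef_pos: [558.2, -6.0, 44.4]
tcp_rot: [3.142, -0.0, 3.056]
ft_force: [3.3, -0.2, -4.2]
opening: 0.259
grip_force: 30.0
t 24.5 z 44.44 blk x,y [ 0.21 -7.31] F bx,by,z [ 3.26 -0.69 -4.96] sd [0.67 0.16 0.25] rot [3.1415 0.     3.0557] M [-0.1  -0.57 -0.03] op 0.257
```

```bash
python3 -m inch '[[[0,0,0.02],0,1],[[0,0,0.02],0,1],[[0,0,0.02],0,1],[[0,0,0.02],0,1],[[0,0,0],0,1],[[0,0,0],0,1],[[0,0,0],0,1],[[0,0,0],0,1],[[0,0,0],0,1],[[0,0,0],0,1]]'
python3 -c "from h import *;feel(5)"
```

```text
t: 25.75
eef_pos: [558.1, -5.9, 39.6]
tcp_rot: [3.142, -0.0, 3.056]
ft_force: [0.2, -0.3, -1.6]
opening: 0.255
grip_force: 30.0
t 26.0 z 39.63 blk x,y [ 0.08 -7.31] F bx,by,z [-0.26 -0.55 -3.07] sd [0.48 0.45 0.43] rot [ 3.1415e+00 -3.0000e-04  3.0557e+00] M [-0.06  0.07 -0.04] op 0.257
```

```bash
python3 -m inch '[[[0,0,0.015],0,1],[[0,0,0.015],0,1],[[0,0,0],0,1],[[0,0,0],0,1],[[0,0,0],0,1],[[0,0,0],0,1],[[0,0,0],0,1],[[0,0,0],0,1],[[0,0,0],0,1],[[0,0,0],0,1]]'
python3 -c "from h import *;feel(4)"
python3 -m inch '[[[0,0,0.015],0,1],[[0,0,0],0,1],[[0,0,0],0,1],[[0,0,0],0,1],[[0,0,0],0,1],[[0,0,0],0,1],[[0,0,0],0,1],[[0,0,0],0,1],[[0,0,0],0,1],[[0,0,0],0,1]]'
python3 -c "from h import *;feel(4)"
```

```text
t: 27.25
eef_pos: [558.3, -6.0, 38.0]
tcp_rot: [3.142, 0.0, 3.056]
ft_force: [1.2, -1.1, 0.8]
opening: 0.256
grip_force: 30.0
t 27.45 z 37.97 blk x,y [ 0.33 -7.33] F bx,by,z [ 1.58 -0.23  1.34] sd [0.3  0.21 0.61] rot [3.1415e+00 3.0000e-04 3.0556e+00] M [-0.04 -0.25 -0.06] op 0.257
t: 28.7
eef_pos: [558.1, -5.9, 36.9]
tcp_rot: [3.142, -0.0, 3.056]
ft_force: [0.7, -2.2, -4.5]
opening: 0.255
grip_force: 30.0
t 28.9 z 36.97 blk x,y [ 0.11 -7.34] F bx,by,z [ 1.26 -2.17 -4.83] sd [0.19 0.18 0.49] rot [ 3.1415e+00 -2.0000e-04  3.0557e+00] M [-0.43 -0.05 -0.11] op 0.257
```

```bash
python3 -m inch '[[[0,-0.004,0.015],0,1],[[0,0,0],0,1],[[0,0,0],0,1],[[0,0,0],0,1],[[0,0,0],0,1],[[0,0,0],0,1],[[0,0,0],0,1],[[0,0,0],0,1],[[0,0,0],0,1],[[0,0,0],0,1]]'
python3 -c "from h import *;feel(4)"
python3 -m inch '[[[0,0,0.015],0,1],[[0,0,0],0,1],[[0,0,0],0,1],[[0,0,0],0,1],[[0,0,0],0,1],[[0,0,0],0,1],[[0,0,0],0,1],[[0,0,0],0,1],[[0,0,0],0,1],[[0,0,0],0,1]]'
python3 -c "from h import *;feel(4)"
```

```text
t: 30.15
eef_pos: [558.2, -6.0, 36.5]
tcp_rot: [3.141, 0.0, 3.056]
ft_force: [-2.0, 0.1, 6.2]
opening: 0.256
grip_force: 30.0
t 30.35 z 36.57 blk x,y [ 0.22 -7.4 ] F bx,by,z [-1.87  0.55  5.62] sd [0.59 0.44 0.55] rot [3.1414e+00 3.0000e-04 3.0557e+00] M [ 0.14  0.45 -0.09] op 0.255
t: 31.6
eef_pos: [558.2, -6.0, 36.4]
tcp_rot: [3.141, 0.001, 3.056]
ft_force: [-5.1, 1.0, 16.0]
opening: 0.255
grip_force: 30.0
t 31.8 z 36.4 blk x,y [ 0.25 -7.4 ] F bx,by,z [-5.090e+00  1.000e-02  1.572e+01] sd [0.55 0.18 0.61] rot [3.1414e+00 8.0000e-04 3.0557e+00] M [ 0.13  0.91 -0.06] op 0.258
```

The force rises steeply at TCP z 36.4, which matches first lip contact plus the travel to the seats. A small extra push, then release with a narrow opening and lift.

```bash
python3 -m inch '[[[0,0,0.005],0,1],[[0,0,0],0,1],[[0,0,0],0,1],[[0,0,-0.005],0,1],[[0,0,-0.01],0,1],[[0,0,0],0,0.15],[[0,0,0],0,0.15],[[0,0,0],0,0.15],[[0,0,0],0,0.15],[[0,0,0],0,0.15]]'
python3 -c "from h import *;feel(3)"
```

```text
t: 33.05
eef_pos: [558.2, -6.2, 35.8]
tcp_rot: [3.142, -0.0, 3.056]
ft_force: [0.8, -0.1, -0.4]
opening: 0.423
grip_force: 0.0
t 33.2 z 35.81 blk x,y [ 0.2  -7.56] F bx,by,z [0.13 0.24 0.05] sd [0.37 0.6  0.14] rot [ 3.1415 -0.      3.0557] M [-0.    0.01  0.04] op 0.421
```

```bash
python3 -m inch '[[[0,0,-0.5],0,0.15],[[0,0,-0.9],0,0.15],[[0,0,-0.9],0,0.15],[[0,0,-0.6],0,0.15],[[0.2,0.8,0],0,1],[[0.2,0.8,0],0,1],[[0,0.8,0],0,1],[[0,0,0],0,1],[[0,0,0],0,1],[[0,0,0],0,1]]'
python3 - <<'E'
from h import *
p=eyes.read_camera('wrist');pickle.dump(p,open('w6.pkl','wb'));save(p,'w6.png')
s=env.state();print(s['eef_pos'],s['tcp_rot'])
for n in ['switch_tip','fuse_end_a','clip_a']:
    print(n,[(np.round(r['centre']).tolist(),round(r['score'],2),np.round(onz(p,r['centre'],90 if n=='switch_tip' else 45.5),1).tolist()) for r in eyes.spot_point(n,p)[:8]])
E
python3 -m inch '[[[0,0.9,0],0,1],[[0,0.6,0],0,1],[[0,0,0],0,1],[[0,0,0],0,1],[[0,0,0],0,1],[[0,0,0],0,1],[[0,0,0],0,1],[[0,0,0],0,1],[[0,0,0],0,1],[[0,0,0],0,1]]'
python3 - <<'E'
from h import *
q=pickle.load(open('w6.pkl','rb'))
p=eyes.read_camera('wrist');save(p,'w7.png');pickle.dump(p,open('w7.pkl','wb'))
b=eyes.spot_point('switch_tip',p);a=eyes.spot_point('switch_tip',q)
print([(np.round(r['centre']),r['score']) for r in b])
for i in a[:2]:
  for j in b[:2]:
    x,e=tri([ray(q,i['centre']),ray(p,j['centre'])]);print(np.round(x,1),round(e,1))
f=lambda im,r,c:cv2.resize(im[r:r+250,c:c+350],(390,280))
g=np.hstack([q['pixels'][20:300,:],]);o=np.vstack([np.hstack([q['pixels'][:290,160:560],p['pixels'][:290,100:500]])])
cv2.imwrite('pics/crop3.png',o[:,:,::-1])
E
```

```text
t: 34.45
eef_pos: [546.6, 138.3, 209.8]
tcp_rot: [-3.142, -0.0, 3.054]
ft_force: [-0.4, 0.1, 0.5]
opening: 0.004
grip_force: 0.0
[546.66352132 138.29352133 209.83676533] [-3.14156427e+00 -6.27193142e-05  3.05428243e+00]
switch_tip [([213.0, 383.0], 0.66, [557.2, 219.4, 90.0])]
fuse_end_a [([277.0, 144.0], 0.67, [616.0, -8.9, 45.5]), ([162.0, 133.0], 0.58, [501.5, 2.5, 45.5])]
clip_a [([284.0, 145.0], 0.82, [623.8, -9.3, 45.5]), ([164.0, 129.0], 0.72, [502.9, -1.5, 45.5])]
t: 35.9
eef_pos: [554.3, 229.0, 209.9]
tcp_rot: [3.142, 0.0, 3.056]
ft_force: [0.4, -0.5, -0.1]
opening: 0.009
grip_force: 0.0
[(array([212., 272.]), 0.6)]
[556.5 219.   91.4] 0.3
```

View pics/crop3.png

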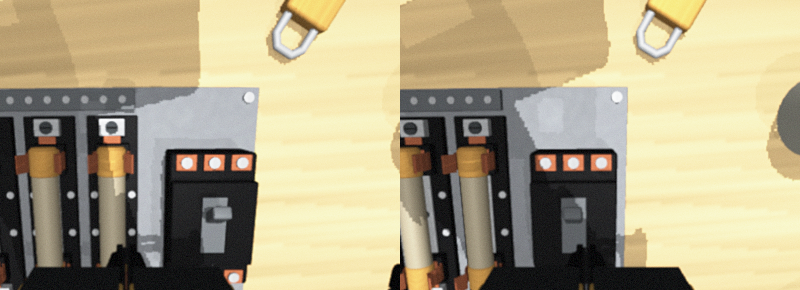

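Left part (pixels of crop): the toggle tip is at (222,213) on the switch body. It triangulates to (556.5, 219, 91.4) and is still off. The networks put the fuse caps on the seats' line, level (115 mm apart at the home height). Next I go behind the toggle with shut fingers.

```bash
python3 -m inch '[[[0.46,-0.165,0],0,1],[[0,0,0.5],0,1],[[0,0,0.8],0,1],[[0,0,0.6],0,1],[[0,0,0.3],0,1],[[0,0,0],0,1],[[0,0,0],0,1],[[0,0,0],0,1],[[0,0,0],0,1],[[0,0,0],0,1]]'
python3 -c "from h import *;feel(3)"
```

```text
t: 37.3
eef_pos: [526.1, 221.5, 78.2]
tcp_rot: [3.141, 0.001, 3.056]
ft_force: [-0.8, -0.0, -0.4]
opening: 0.002
grip_force: 0.0
t 37.45 z 77.97 blk x,y [-51.35 216.54] F bx,by,z [-0.26 -0.85 -0.05] sd [0.42 0.33 0.49] rot [3.1415e+00 2.0000e-04 3.0557e+00] M [ 0.01  0.01 -0.01] op 0.005
```

```bash
python3 -m inch '[[[-0.1,0,0],0,1],[[-0.1,0,0],0,1],[[-0.1,0,0],0,1],[[-0.1,0,0],0,1],[[-0.1,0,0],0,1],[[-0.1,0,0],0,1],[[-0.1,0,0],0,1],[[0,0,0],0,1],[[0,0,0],0,1],[[0,0,0],0,1]]'
python3 -c "from h import *;feel(3)"
```

```text
t: 38.7
eef_pos: [568.1, 217.9, 77.9]
tcp_rot: [3.141, 0.001, 3.056]
ft_force: [-0.3, -0.1, 0.0]
opening: 0.002
grip_force: 0.0
t 38.85 z 77.89 blk x,y [ -9.26 216.55] F bx,by,z [-0.02 -0.03 -0.18] sd [0.49 0.37 0.26] rot [3.1414e+00 4.0000e-04 3.0557e+00] M [ 0.03  0.01 -0.02] op 0.006
```

```bash
python3 -m inch '[[[-0.04,0,0],0,1],[[-0.04,0,0],0,1],[[-0.04,0,0],0,1],[[-0.04,0,0],0,1],[[0,0,0],0,1],[[0,0,0],0,1],[[0,0,0],0,1],[[0,0,0],0,1],[[0,0,0],0,1],[[0,0,0],0,1]]'
python3 - <<'E'
from h import *
feel(3)
for c in('wrist','scene','top'):
    p=eyes.read_camera(c);print(c,[(np.round(r['centre']).tolist(),round(r['score'],2),np.round(onz(p,r['centre'],90),1).tolist()) for r in eyes.spot_point('switch_tip',p)[:3]])
    print(' expect off/on',np.round(proj(p,(556.5,219,90))),np.round(proj(p,(595.4,216,90))))
E
```

```text
t: 40.1
eef_pos: [574.0, 217.2, 77.1]
tcp_rot: [-3.14, -0.008, 3.056]
ft_force: [-17.5, 3.0, 5.5]
opening: 0.007
grip_force: 9.1
t 40.25 z 77.11 blk x,y [ -3.16 216.38] F bx,by,z [-17.75   1.76   4.91] sd [0.63 0.5  0.21] rot [-3.1401 -0.0077  3.0558] M [0.57 3.29 0.  ] op 0.007
wrist []
 expect off/on [242. 283.] [319. 284.]
scene [([250.0, 255.0], 0.63, [612.5, 46.9, 90.0]), ([274.0, 318.0], 0.36, [591.8, 217.3, 90.0])]
 expect off/on [265. 326.] [274. 317.]
top [([146.0, 276.0], 0.56, [606.4, 5.4, 90.0])]
 expect off/on [164. 191.] [149. 193.]
```

The toggle is hard on its stop at the predicted place (17.8 N, TCP x 574), and the scene camera sees the tip at (274,318), the predicted on pixel. Backing off and checking.

```bash
python3 -m inch '[[[0.1,0,0],0,1],[[0.5,0,0],0,1],[[0.5,0,0],0,1],[[0,0,-0.8],0,1],[[0,0,-0.9],0,1],[[0,0,-0.5],0,1],[[0,0,0],0,1],[[0,0,0],0,1],[[0,0,0],0,1],[[0,0,0],0,1]]'
python3 - <<'E'
from h import *
feel(2)
P={}
for c in('wrist','scene','top'):
    p=eyes.read_camera(c);P[c]=p
    for n in('switch_tip','fuse_end_a'):
        print(c,n,[(np.round(r['centre']).tolist(),round(r['score'],2),np.round(onz(p,r['centre'],90 if n[0]=='s' else 45.5),1).tolist()) for r in eyes.spot_point(n,p)[:8]])
    print(' on/caps',np.round(proj(p,(595.4,216,90))),np.round(proj(p,(501.4,-1.5,45.5))),np.round(proj(p,(615,-10.5,45.5))))
o=np.hstack([cv2.resize(P['scene']['pixels'][205:325,210:370],(400,300)),cv2.resize(P['top']['pixels'][110:230,165:325],(400,300))]);cv2.imwrite('pics/fin.png',o[:,:,::-1])
E
```

```text
t: 41.8
eef_pos: [511.5, 222.6, 209.0]
tcp_rot: [-3.141, -0.001, 3.056]
ft_force: [0.6, 0.0, -0.3]
opening: 0.003
grip_force: 0.0
t 41.9 z 209.3 blk x,y [-65.85 216.5 ] F bx,by,z [-0.72 -0.16 -0.39] sd [0.14 0.1  0.26] rot [-3.1413e+00 -8.0000e-04  3.0557e+00] M [0.08 0.   0.02] op 0.002
wrist switch_tip []
wrist fuse_end_a [([209.0, 54.0], 0.64, [503.2, 1.3, 45.5])]
 on/caps [302. 285.] [207.  51.] [313.  70.]
scene switch_tip [([242.0, 251.0], 0.73, [595.3, 22.8, 90.0]), ([275.0, 316.0], 0.55, [598.1, 216.9, 90.0]), ([198.0, 270.0], 0.41, [426.3, -37.6, 90.0])]
scene fuse_end_a [([190.0, 142.0], 0.91, [562.5, -405.9, 45.5]), ([252.0, 237.0], 0.89, [609.0, -14.5, 45.5]), ([230.0, 264.0], 0.73, [503.8, -2.0, 45.5]), ([252.0, 235.0], 0.25, [611.3, -19.9, 45.5])]
 on/caps [274. 317.] [230. 265.] [254. 237.]
top switch_tip []
top fuse_end_a [([190.0, 278.0], 0.8, [501.2, -0.8, 45.5]), ([174.0, 432.0], 0.64, [550.8, -411.1, 45.5]), ([146.0, 284.0], 0.61, [619.8, -16.4, 45.5]), ([152.0, 457.0], 0.6, [612.0, -480.8, 45.5]), ([248.0, 306.0], 0.46, [351.7, -72.6, 45.5])]
 on/caps [149. 193.] [190. 278.] [148. 282.]
```

```bash
python3 -c "from h import *;print(env.job_done())"
```

```text
the job is handed in; nothing more can be done
None
```

The fuse was pressed home in the empty block's clips, centred by feel about 7.4 mm to the block's -y side, with wrist-force readings peaking at about 16 N. The toggle was then pushed onto its on stop and the job handed in at about 42 s, and the final camera readings agree with both; the judge's verdict was not shown.

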